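# Unbolt and open the lock-top tea tin

## Task

Open the flat's lock-top tea tin so that a flatmate can refill it: wind the crank clockwise (seen from above), a bit over two turns, until the brass bolt is drawn right back to its stop. Then pull the red latch tab sideways against its spring, away from the crank, to free the lid from the steel ball, lift the lid about 10 cm clear of the tin and finish still holding it there, over the tin and fairly level. Leave the other things on the trolley standing where they are.

Things in the scene. Friction and masses are not known exactly. Their poses are not given: they have to be found in the camera images.
- tin: Fixed lock-top tea tin on a 130 x 290 x 6 mm base plate; origin under the plate's centre, z up, local +y from the crank end to the tin end. At local y +75 mm: cream square tin, 110 x 110 mm, 4 mm walls, rim 100 mm high. In its middle a steel ball 24 mm across on a 12 mm stud, flat underside 116 mm and top 134.5 mm high. At local y -80 mm: maroon gearbox 90 x 90 mm, 108 mm high, crank on top.
- crank (a joint): Crank angle in rad, 0 to 15.7 (the stop, bolt fully back). It grows as the crank turns clockwise seen from above, about the vertical axis through crank_axis. Starts from 0 to 1.5. It turns lightly (about 0.05 N m of friction, no spring) and stays where it is left. It pulls the bolt back 1.91 mm per rad.
- crank_knob (a point): Grip point of the crank's upright black round knob, 18 mm in diameter, from 135 to 178 mm above the trolley top (this point at 159 mm); it spins freely on its pin, so it can stay gripped without turning the hand. It circles the crank axis at 45 mm radius. Below it the steel crank arm, 18 mm wide, tops out at 135 mm.
- crank_axis (a point): Point on the crank's vertical axis at the height of crank_knob; fixed to the tin's base.
- bolt_tip (a point): Top of the end of the brass bolt (28 mm wide, 8 mm thick) that lies over the lid's edge at the crank side and keeps the lid down; it slides towards the crank (tin's -y) as the crank winds, and is clear of the lid by the last turn.
- tin_mouth (a point): Centre of the tin's mouth, level with its rim (100 mm high); fixed.
- lid_mid (a point): Middle of the loose teal silicone lid's flange, 112 x 112 x 8 mm (point 4 mm above its underside; 0.18 to 0.32 kg with the latch). A 10 mm deep rim beneath plugs the tin's mouth with 1.5 mm play. The ball stands up through a 30 mm square hole in the middle. Axes as the tin's when seated.
- latch (a joint): How far the latch is pulled, in m: 0 (springs home, brass fork under the ball) to 0.020. It grows as the tab moves along the lid's +y, away from the crank. The lid comes off the ball only over 0.014; hold it pulled until the lid is 40 mm up. Spring 3.6 N at 0, 9.6 N at 0.020.
- latch_tab (a point): Grip point of the upright red tab on the latch: 16 mm thick along the lid's x, 20 mm long along its y, from 14 to 53 mm over the lid's underside; point at 40 mm (140 mm above the trolley when seated), 34 mm to +y of the lid's centre at rest. Grip its two x faces from above (the ball is 12 mm beside its -y face). Once off the ball, the spring shifts the lid up to 20 mm below the held tab.
- flask: maroon plastic vacuum flask with black push-button top, 136 mm in diameter, 293 mm tall, loose bystander; origin under its centre
- mug_a: white ceramic mug, 82 mm in diameter, 92 mm tall, loose bystander; origin under its centre
- mug_b: a second white mug, the same
- tumbler: clear glass tumbler, 72 mm in diameter, 110 mm tall, loose bystander; origin under its centre
- milk_can: can, 74 mm in diameter, 80 mm tall, loose bystander; origin under its centre
- jar: amber glass jar with a yellow cap, 72 mm in diameter, 95 mm tall, loose bystander; origin under its centre
Not all that is in view belongs to the job. Of the things that look like the part that bears lid_mid, the largest one is meant.

How it is judged:
On the way, in this order (a step that is already met when the one before it is completed fails the run):
1. the crank is wound until the bolt is drawn back (crank over 15.0 of 15.7 rad), the lid still seated (value of joint crank above 15 rad and z of lid_mid in the frame of tin below 0.112 m), for 0.2 s.
2. the latch is pulled aside by over 14 mm with the lid still seated (value of joint latch above 0.014 m and z of lid_mid in the frame of tin below 0.112 m), for 0.05 s.
3. the lid is lifted over 70 mm off the rim (z of lid_mid in the frame of tin above 0.174 m), for 0.2 s.
At the end, for the whole second after the job is handed in: The bolt is back (crank over 15.0 rad); the lid is held still by the fingers 70 to 165 mm above the tin's rim, within 80 mm of the mouth's centre sideways, less than 20 degrees from level, touching nothing of the tin (value of joint crank above 15 rad and z of lid_mid in the frame of tin between 0.174 and 0.27 m and horizontal distance between lid_mid and tin_mouth below 0.08 m and angle between lid_mid's own z axis and vertical below 0.35 rad and contact force between the fingers and lid above 1 N and contact force between lid and tin below 0.1 N and linear speed of lid below 0.03 m/s); the arm keeps its last pose, push and grip.
It fails at once if the flask, can or jar is pushed more than 30 mm or tipped (distance of any of flask, milk_can, jar from where it was at the start of the episode above 0.03 m or angle between any of flask, milk_can, jar's own z axis and vertical above 0.4 rad).
It fails at once if a mug or the tumbler is pushed more than 30 mm or tipped (distance of any of mug_a, mug_b, tumbler from where it was at the start of the episode above 0.03 m or angle between any of mug_a, mug_b, tumbler's own z axis and vertical above 0.4 rad).
It also fails if it takes over 72 s, if anything falls off the work surface, if the arm or the gripper's body presses on something with over 40 N, if the wrist force passes 120 N, or if a joint passes its speed limit or range.

## Robot

A 6-joint arm with a two-finger parallel gripper is mounted at the origin on the work surface. World frame = base frame: x ahead of the robot, y to its left, z up, the work surface at z = 0. Lengths are in m, angles in rad, forces in N, time in s.
With the tool pointing down it reaches from about 0.3 to 0.75 m from the base axis. Payload 8.5 kg.
Tool frame: the origin (TCP) lies midway between the tips of the shut fingers; the grasp point (between the pads) lies 19 mm behind it; z points along the fingers, y is the line along which they close (so a half turn about z gives the same grasp; the last joint's range is limited). The gripper opens to 88 mm and grips with 3 to 60 N. Pads are 18 mm wide; open, the fingers measure 123 mm over their backs; the gripper's body (75 mm by 187 mm) begins 45 mm behind the grasp point.
Start: joints at [1.113, 0.381, 1.297, -0, 1.464, -0.215], TCP at [0.132, 0.534, 0.239] pointing down, gripper open.
Joint ranges: [-3.11, 3.11], [-0.89, 2.33], [0.22, 2.48], [-1.42, 4.56], [0.17, 2.85], [-2.88, 2.88]. Speed limits (rad/s): [2.39, 2.39, 3.14, 3.14, 3.14, 3.14].

## Interface

Orientations are given as a unit quaternion [x, y, z, w].
In Python, from rig import * gives the robot as it stands.
- The arm moves only by the tool carry_out, never from a script. Its argument "steps" is a list that holds one entry, the list of rows, each a list of 7 numbers: the turn, a rotation vector about the tool's x, y, z each as a share of 1.5 rad, from -1 to 1, then the shift along the tool's x, y, z each as a share of 20 cm, from -1 to 1, then the opening, from 0 (shut) to 1 (fully open). In form: [[[rx, ry, rz, tx, ty, tz, fingers], ...]]. A call has exactly 5 rows; each row shifts and turns the commanded pose from where the row before left it, along the tool's axes as they then stand; what a row does not reach is not made up. A row lasts 1/12 s, in which the tool goes at most 41.7 mm and 7.16 degrees, less where a joint would pass 70% of its speed; a pose out of reach is approached as far as the arm can. A call with a number of a shift or a turn outside -1 to 1 is refused whole. A call with a gripper value outside its range is refused whole. The fingers move at their own pace and stop on an object; the grip force is fixed at half the most. Time passes only in rows, so rows that do not move let the fingers close, or fill a call up. It gives the time, the measured TCP pose, the force, the opening and the grip force at its end, in the units of the state.
- get_state(): the state, without advancing time (a new reading comes with each control period).
- capture(name): name is "scene" or "top" or "wrist"; returns the picture (420x560x3 uint8, red, green, blue); there is no depth.
- camera_params(name): a dict with "intrinsics" (3x3 intrinsics, pixels), "position" and "attitude" of the camera in the world; the wrist camera has in their place "hand_eye" (4x4, takes a point from camera to tool coordinates, whose origin is the TCP and whose axes are the flange's). Camera axes: x right, y up, looking along -z (the intrinsics and any distortion apply to the point x, -y, -z); pixel columns grow to the right and rows downward; lengths in m; the calibration is good to about 2 mm. A picture is of the moment at which its call begins: read the wrist's pose just before it. camera_params takes no time and is no camera call.
- close_job(): hands the job in; it is judged then, once.
The state is a dict: "clock": time; "q": joint angles; "dq": joint speeds; "effort": joint torques, N m; "tool_pos": TCP position; "tcp_rot": TCP orientation; "contact_force": force on the tool from outside, world axes, zero at the start; "moment": the same for the moment, N m; "gripper_width": finger opening in m; "grip_force": force on a finger pad.
Only numpy, scipy, OpenCV 4.12 (cv2) and the standard library are available. Lean on these libraries where they do the work, as an engineer would, in place of code of your own. Each camera call takes 0.05 s, during which the arm holds its last target. There are 200 camera calls.

## Working session

There is one attempt and no reset: what is moved stays moved. The work goes in short steps, Python scripts to look and compute and a tool call to move; the robot and the scene stay as the last step left them, time stands still between calls to the robot, and variables do not carry over. Pictures are saved under pics/ and viewed, at most 10 in all, crops included, and the job is handed in when it is done.

Besides the shell and the picture viewer there is one more tool, called after ">>>" as a command line: name --argument value ..., lists and objects as JSON in quotes. carry_out: Moves the arm, as the interface text tells. Shift numbers are shares of 20 cm and turn numbers shares of 1.5 rad, none past 1 either way. Its arguments: {"type":"object","properties":{"steps":{"type":"array"}},"required":["steps"]}

```bash
ls; mkdir -p pics; python3 - <<'E'
from rig import *
import cv2
for n in ("scene","top"):
    cv2.imwrite(f"pics/{n}0.png",capture(n)[:,:,::-1]); print(n,camera_params(n))
print(camera_params("wrist"))
print(get_state())
E
```

```text
pics
scene {'intrinsics': array([[429.63121599,   0.        , 272.34607633],
       [  0.        , 429.63121599, 198.14284844],
       [  0.        ,   0.        ,   1.        ]]), 'position': array([1.47981124, 0.12101723, 0.77327096]), 'attitude': array([0.31291381, 0.33894401, 0.67002935, 0.58160346])}
top {'intrinsics': array([[505.51777812,   0.        , 279.57273934],
       [  0.        , 505.51777812, 203.01785554],
       [  0.        ,   0.        ,   1.        ]]), 'position': array([0.28188236, 0.02431239, 1.61871662]), 'attitude': array([ 0.05873947, -0.06765172, -0.69610608,  0.71232665])}
{'intrinsics': array([[314.14354596,   0.        , 281.23707735],
       [  0.        , 314.14354596, 209.82685861],
       [  0.        ,   0.        ,   1.        ]]), 'hand_eye': array([[-1.03649216e-03,  9.49221053e-01,  3.14608199e-01,
         8.24412090e-02],
       [ 9.99997897e-01,  1.54067575e-03, -1.35391220e-03,
        -5.09614331e-04],
       [-1.76987119e-03,  3.14606134e-01, -9.49220653e-01,
        -1.45839798e-01],
       [ 0.00000000e+00,  0.00000000e+00,  0.00000000e+00,
         1.00000000e+00]])}
{'clock': 0.1, 'q': array([ 1.11267731e+00,  3.81144612e-01,  1.29814350e+00, -5.25288944e-07,
        1.46360201e+00, -2.15290111e-01]), 'dq': array([-0.00090333, -0.00260238, -0.00178531,  0.00089449, -0.0003986 ,
        0.00146718]), 'effort': array([ 4.18837022e-03, -4.38649750e+01, -2.24905658e+01,  7.15239951e-02,
        3.42507230e-02, -5.97903158e-05]), 'tool_pos': array([0.13213383, 0.53364052, 0.23820491]), 'tcp_rot': array([ 1.21116317e-01,  9.92638110e-01, -6.12390837e-04, -2.14080588e-04]), 'contact_force': array([-0.01734919,  0.24414273, -0.4124414 ]), 'moment': array([ 0.01943375, -0.03382308,  0.00345004]), 'grip_force': 0.0, 'gripper_width': 0.08809245921866625}
```

View pics/top0.png

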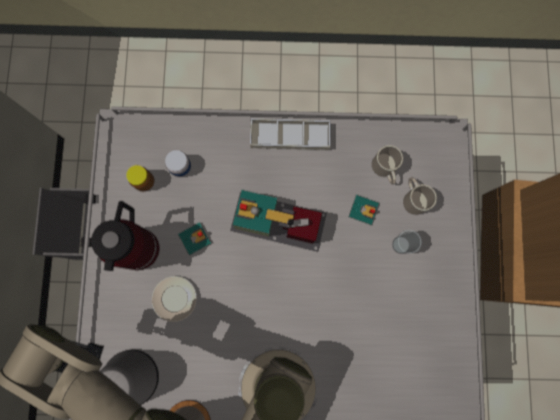

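View pics/scene0.png

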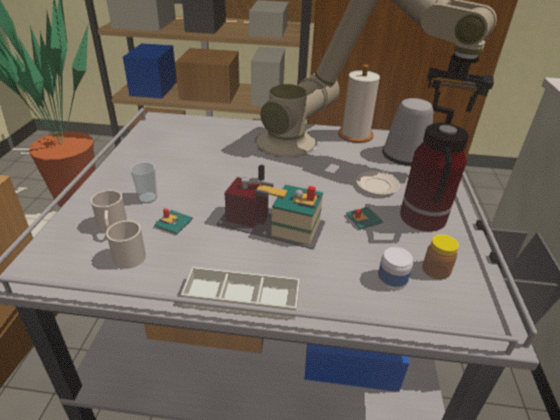

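The top view has three teal lids with red tabs: (257,212) on the tin, and small ones at (196,239) and (364,210). The one at (257,212) is the largest, sits on the cream tin beside the maroon gearbox and fits the description. I'll confirm it in a crop.

```bash
cat > h.py <<'E'
from rig import *
import cv2, numpy as np
from scipy.spatial.transform import Rotation as R
def campose(n,st=None):
    p=camera_params(n); K=p["intrinsics"]
    if n!="wrist": return K,R.from_quat(p["attitude"]).as_matrix(),np.array(p["position"])
    T=p["hand_eye"]; Rt=R.from_quat(st["tcp_rot"]).as_matrix()
    return K,Rt@T[:3,:3],Rt@T[:3,3]+st["tool_pos"]
def ray(n,uv,z,st=None):
    K,Rc,c=campose(n,st); d=np.linalg.inv(K)@np.array([uv[0],uv[1],1.]); d=Rc@(d*[1,-1,-1])
    return c+d*(z-c[2])/d[2]
def proj(n,P,st=None):
    K,Rc,c=campose(n,st); d=Rc.T@(np.array(P)-c)*[1,-1,-1]; p=K@d; return p[:2]/p[2]
E
python3 - <<'E'
from h import *
a=cv2.imread("pics/top0.png"); b=cv2.imread("pics/scene0.png")
A=cv2.resize(a[180:260,220:335],None,fx=6,fy=6,interpolation=cv2.INTER_CUBIC)
cv2.imwrite("pics/ctop.png",A)
E
```

```text
(no output)
```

View pics/ctop.png

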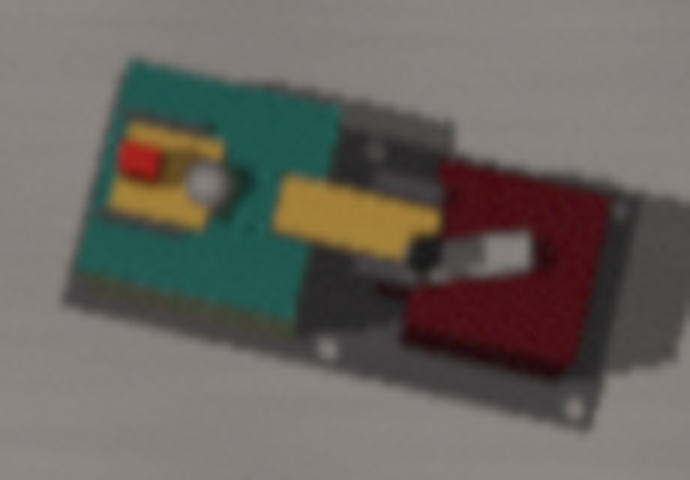

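The crop confirms it: a teal lid with ball (208,182) and red tab (140,158), the brass bolt, and the gearbox with the knob at about (425,250). Next I'll fit the tin pose.

```bash
python3 - <<'E'
from h import *
from scipy.optimize import least_squares
c=lambda u,v:(220+(u+.5)/6-.5,180+(v+.5)/6-.5)
# local pts (x,y,z)->px ; local +y = image left; +x = image? yaw solved
pts=[((132,60),(56,131,108)),((345,105),(56,19,108)),((297,328),(-56,19,108)),((80,278),(-56,131,108)),
((447,160),(45,-35,108)),((612,195),(45,-125,108)),((405,330),(-45,-35,108)),((208,182),(0,75,134))]
uv=np.array([c(*p[0]) for p in pts]); L=np.array([p[1] for p in pts])/1000
def W(s,L): 
    co,si=np.cos(s[2]),np.sin(s[2]); return np.c_[co*L[:,0]-si*L[:,1]+s[0],si*L[:,0]+co*L[:,1]+s[1],L[:,2]]
f=lambda s:(np.array([proj("top",p) for p in W(s,L)])-uv).ravel()
r=least_squares(f,[.5,.0,0.2]); print(r.x,r.fun.round(1))
s=r.x
for n,p in dict(axis=(0,-80,159),tab=(0,109,140),mouth=(0,75,100)).items(): print(n,W(s,np.array([p])/1000)[0])
k=ray("top",c(425,250),.178); print("knob",k); ax=W(s,np.array([[0,-.08,.159]]))[0]; print(np.linalg.norm((k-ax)[:2]),np.degrees(np.arctan2(*(k-ax)[1::-1])))
for n,z,uv in (("flask",.29,(110,240)),("tum",.11,(402,244)),("mugb",.09,(422,198)),("muga",.09,(388,158))): print(n,ray("top",uv,z))
E
```

```text
[ 0.51166301  0.00870193 -0.20433211] [-0.3  0.4  0.   1.  -0.3 -0.4 -0.4 -0.5 -0.4 -0.7  1.   0.1 -0.  -0.3
  0.4  0.4]
axis [ 0.49542996 -0.06963381  0.159     ]
tab [0.53378055 0.11543437 0.14      ]
mouth [0.5268815  0.08214169 0.1       ]
knob [ 0.49018438 -0.02343347  0.178     ]
0.04649717532174257 96.4776058415422
flask [0.41305349 0.45278924 0.29      ]
tum [ 0.43909606 -0.36171927  0.11      ]
mugb [ 0.58517033 -0.43194744  0.09      ]
muga [ 0.71028854 -0.32861908  0.09      ]
```

>>> carry_out --steps '[[[0,0,0.0785,0,0,-0.2,1],[0,0,0.0785,0,0,-0.2,1],[0,0,0.0785,0,0,-0.1,1],[0,0,0.0785,0,0,0,1],[0,0,0.0785,0,0,0,1]]]'

```text
clock: 0.52
tool_pos: [0.1323, 0.534, 0.3399]
tcp_rot: [0.407, 0.914, 0.001, 0.0]
contact_force: [-0.0, -0.8, -0.4]
gripper_width: 0.0882
grip_force: 0.0
```

>>> carry_out --steps '[[[0,0,0.0785,0,0,0,1],[0,0,0.0785,0,0,0,1],[0,0,0.0785,0,0,0,1],[0,0,0.0785,0,0,0,1],[0,0,0.0785,0,0,0,1]]]'

```text
clock: 0.93
tool_pos: [0.1322, 0.5338, 0.3384]
tcp_rot: [0.654, 0.756, -0.0, 0.0]
contact_force: [0.5, 1.0, 0.2]
gripper_width: 0.0881
grip_force: 0.0
```

>>> carry_out --steps '[[[0,0,0.0785,0,0,0,1],[0,0,0.0785,0,0,0,1],[0,0,0.0785,0,0,0,1],[0,0,0,0,0,0,1],[0,0,0,0,0,0,1]]]'

```text
clock: 1.35
tool_pos: [0.1322, 0.5338, 0.3385]
tcp_rot: [0.774, 0.633, -0.0, 0.0]
contact_force: [-0.2, -0.4, 0.3]
gripper_width: 0.0885
grip_force: 0.0
```

>>> carry_out --steps '[[[0,0,0,-0.139,0.136,0,1],[0,0,0,-0.139,0.136,0,1],[0,0,0,-0.139,0.136,0,1],[0,0,0,-0.139,0.136,0,1],[0,0,0,-0.139,0.136,0,1]]]'

```text
clock: 1.77
tool_pos: [0.2378, 0.3687, 0.3387]
tcp_rot: [0.774, 0.634, -0.0, 0.0]
contact_force: [1.0, 1.2, 0.1]
gripper_width: 0.0881
grip_force: 0.0
```

>>> carry_out --steps '[[[0,0,0,-0.139,0.136,0,1],[0,0,0,-0.139,0.136,0,1],[0,0,0,-0.139,0.136,0,1],[0,0,0,-0.139,0.136,0,1],[0,0,0,-0.139,0.136,0,1]]]'

```text
clock: 2.18
tool_pos: [0.3431, 0.205, 0.3389]
tcp_rot: [0.774, 0.634, 0.0, 0.0]
contact_force: [1.0, 1.3, -0.2]
gripper_width: 0.0881
grip_force: 0.0
```

>>> carry_out --steps '[[[0,0,0,-0.139,0.136,0,1],[0,0,0,-0.139,0.136,0,1],[0,0,0,-0.139,0.136,0,1],[0,0,0,-0.139,0.136,0,1],[0,0,0,0,0,0,1]]]'

```text
clock: 2.6
tool_pos: [0.4295, 0.0713, 0.3379]
tcp_rot: [0.776, 0.631, -0.001, 0.0]
contact_force: [-0.4, -0.1, -0.8]
gripper_width: 0.0883
grip_force: 0.0
```

```bash
python3 - <<'E'
from h import *
import json
st=get_state(); cv2.imwrite("pics/w1.png",capture("wrist")[:,:,::-1])
json.dump({k:np.array(st[k]).tolist() for k in("tool_pos","tcp_rot")},open("w1.json","w"))
print(proj("wrist",(.49,-.0234,.178),st),proj("wrist",(.5338,.1154,.153),st))
E
```

```text
[354.18434284 263.01307454] [373.48381455 123.63218215]
```

View pics/w1.png

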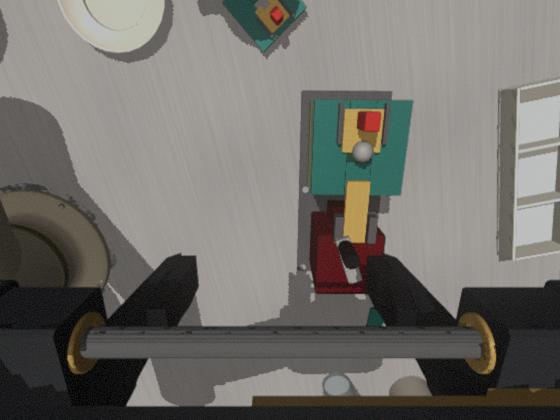

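Wrist view: tab top near (372,120), ball (362,152), knob top near (352,262). These match the predicted positions (373,124) and (354,263), so I'll go to the knob.

>>> carry_out --steps '[[[0,0,0,-0.082,0.0795,0,1],[0,0,0,-0.082,0.0795,0,1],[0,0,0,-0.082,0.0795,0,1],[0,0,0,-0.082,0.0795,0,1],[0,0,0,-0.082,0.0795,0,1]]]'

```text
clock: 3.07
tool_pos: [0.4883, -0.0201, 0.3389]
tcp_rot: [0.774, 0.634, 0.0, -0.0]
contact_force: [-0.1, 0.3, 0.7]
gripper_width: 0.0884
grip_force: 0.0
```

>>> carry_out --steps '[[[0,0,0,0,0,0,1],[0,0,0,0,0,0.18,1],[0,0,0,0,0,0.18,1],[0,0,0,0,0,0.18,1],[0,0,0,0,0,0,1]]]'

```text
clock: 3.48
tool_pos: [0.485, -0.0182, 0.2255]
tcp_rot: [0.774, 0.633, -0.003, -0.005]
contact_force: [-1.0, 0.0, -0.3]
gripper_width: 0.0879
grip_force: 0.0
```

```bash
python3 - <<'E'
from h import *
st=get_state(); print(st["tool_pos"],st["contact_force"]); cv2.imwrite("pics/w2.png",capture("wrist")[:,:,::-1])
print(proj("wrist",(.4904,-.0249,.178),st),proj("wrist",(.5338,.1154,.153),st))
E
```

```text
[ 0.48498308 -0.01822355  0.22549517] [-0.96603337  0.02146704 -0.25452261]
[292.7385247  242.86002476] [318.8126687    2.78010468]
```

View pics/w2.png

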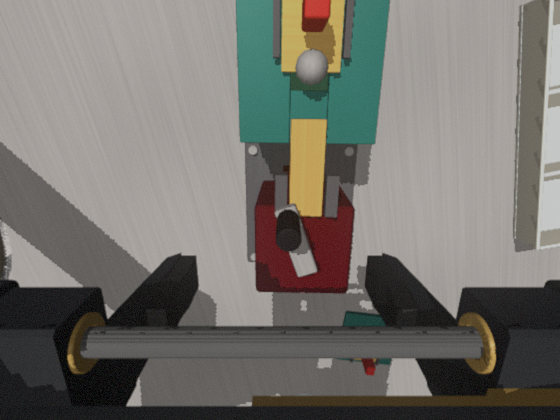

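>>> carry_out --steps '[[[0,0,0,0,0,0.1,1],[0,0,0,0,0,0,1],[0,0,0,0,0,0,1],[0,0,0,0,0,0,1],[0,0,0,0,0,0,1]]]'

```text
clock: 3.95
tool_pos: [0.4888, -0.0203, 0.2125]
tcp_rot: [0.775, 0.632, 0.001, 0.001]
contact_force: [-0.4, 0.3, -1.0]
gripper_width: 0.0879
grip_force: 0.0
```

```bash
python3 - <<'E'
from h import *
st=get_state(); print(st["tool_pos"],st["tcp_rot"],st["dq"]); im=capture("wrist")[:,:,::-1]; cv2.imwrite("pics/w3.png",im)
cv2.imwrite("pics/w3c.png",cv2.resize(im[150:310,200:380],None,fx=3.5,fy=3.5))
print(proj("wrist",(.4904,-.0249,.178),st),proj("wrist",(.4904,-.0249,.135),st))
E
```

```text
[ 0.48879192 -0.0203362   0.21247238] [0.77487318 0.63211521 0.00079845 0.00112834] [-0.00352388  0.0042953   0.01020171 -0.00036447 -0.00871436  0.00153595]
[285.89670998 249.31841633] [284.96488724 224.84532941]
```

View pics/w3c.png

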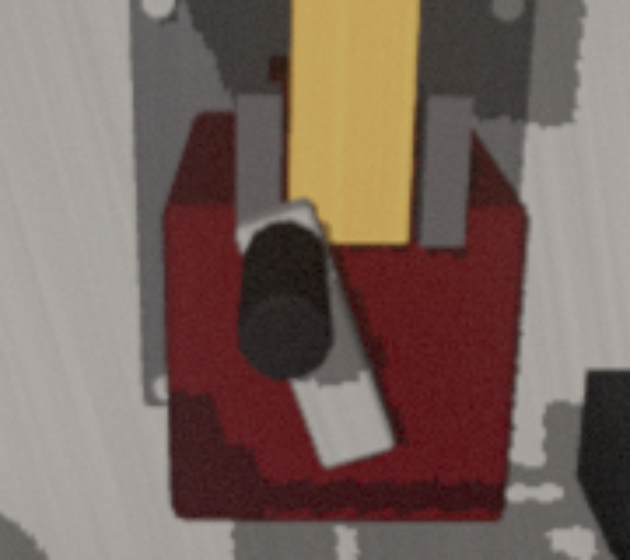

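Crop: knob top centre at about (286,336), which is image (282,246), 3–4 px off the prediction. The crank arm points about 20° to the left. I'll correct, descend and grip.

>>> carry_out --steps '[[[0,0,0,-0.016,0.002,0,1],[0,0,0,0,0,0.1,1],[0,0,0,0,0,0.13,1],[0,0,0,0,0,0.12,1],[0,0,0,0,0,0,1]]]'

```text
clock: 4.42
tool_pos: [0.4863, -0.0234, 0.1377]
tcp_rot: [0.775, 0.632, -0.002, -0.003]
contact_force: [-0.5, 0.5, -0.0]
gripper_width: 0.0883
grip_force: 0.0
```

>>> carry_out --steps '[[[0,0,0,0,0,0,1],[0,0,0,0,0,0,0],[0,0,0,0,0,0,0],[0,0,0,0,0,0,0],[0,0,0,0,0,0,0]]]'

```text
clock: 4.83
tool_pos: [0.4883, -0.0237, 0.1416]
tcp_rot: [0.775, 0.632, 0.0, 0.001]
contact_force: [-0.8, 0.9, 0.2]
gripper_width: 0.0639
grip_force: 0.0
```

>>> carry_out --steps '[[[0,0,0,0,0,0,0],[0,0,0,0,0,0,0],[0,0,0,0,0,0,0],[0,0,0,0,0,0,0],[0,0,0,0,0,0,0]]]'

```text
clock: 5.25
tool_pos: [0.488, -0.0236, 0.1408]
tcp_rot: [0.775, 0.632, -0.0, -0.0]
contact_force: [-0.6, 0.8, 0.1]
gripper_width: 0.0299
grip_force: 0.0
```

>>> carry_out --steps '[[[0,0,0,0,0,0,0],[0,0,0,0,0,0,0],[0,0,0,0,0,0,0],[0,0,0,0,0,0,0],[0,0,0,0,0,0,0]]]'

```text
clock: 5.67
tool_pos: [0.488, -0.0236, 0.1407]
tcp_rot: [0.775, 0.632, -0.0, 0.0]
contact_force: [0.5, -0.5, -0.9]
gripper_width: 0.0172
grip_force: 30.0
```

>>> carry_out --steps '[[[0,0,0,0.0136,0.077,0,0],[0,0,0,-0.0136,0.077,0,0],[0,0,0,-0.0391,0.0677,0,0],[0,0,0,-0.0599,0.0502,0,0],[0,0,0,0,0,0,0]]]'

```text
clock: 6.08
tool_pos: [0.5373, -0.056, 0.1406]
tcp_rot: [0.775, 0.632, -0.001, -0.0]
contact_force: [-4.2, -2.2, 4.1]
gripper_width: 0.0173
grip_force: 30.0
```

The knob is gripped and turning with little force, so I'll carry on round.

>>> carry_out --steps '[[[0,0,0,-0.0734,0.0267,0,0],[0,0,0,-0.0781,0,0,0],[0,0,0,-0.0734,-0.0267,0,0],[0,0,0,-0.0599,-0.0502,0,0],[0,0,0,-0.0391,-0.0677,0,0]]]'

```text
clock: 6.5
tool_pos: [0.5009, -0.113, 0.1407]
tcp_rot: [0.775, 0.632, 0.001, -0.0]
contact_force: [-0.1, 9.0, -0.7]
gripper_width: 0.017
grip_force: 30.0
```

>>> carry_out --steps '[[[0,0,0,-0.0136,-0.077,0,0],[0,0,0,0.0136,-0.077,0,0],[0,0,0,0.0391,-0.0677,0,0],[0,0,0,0.0599,-0.0502,0,0],[0,0,0,0,0,0,0]]]'

```text
clock: 6.92
tool_pos: [0.4507, -0.0808, 0.1408]
tcp_rot: [0.775, 0.632, 0.0, -0.0]
contact_force: [-2.6, -0.1, -0.2]
gripper_width: 0.0172
grip_force: 30.0
```

>>> carry_out --steps '[[[0,0,0,0.0734,-0.0267,0,0],[0,0,0,0.0781,0,0,0],[0,0,0,0.0734,0.0267,0,0],[0,0,0,0.0599,0.0502,0,0],[0,0,0,0.0391,0.0677,0,0]]]'

```text
clock: 7.33
tool_pos: [0.4881, -0.0233, 0.1407]
tcp_rot: [0.775, 0.632, -0.001, 0.0]
contact_force: [0.0, -11.1, -3.3]
gripper_width: 0.0175
grip_force: 30.0
```

>>> carry_out --steps '[[[0,0,0,0.0136,0.077,0,0],[0,0,0,-0.0136,0.077,0,0],[0,0,0,-0.0391,0.0677,0,0],[0,0,0,-0.0599,0.0502,0,0],[0,0,0,0,0,0,0]]]'

```text
clock: 7.75
tool_pos: [0.5375, -0.0564, 0.1406]
tcp_rot: [0.775, 0.632, -0.001, -0.0]
contact_force: [-5.1, -2.5, 4.6]
gripper_width: 0.0173
grip_force: 30.0
```

>>> carry_out --steps '[[[0,0,0,-0.0734,0.0267,0,0],[0,0,0,-0.0781,0,0,0],[0,0,0,-0.0734,-0.0267,0,0],[0,0,0,-0.0599,-0.0502,0,0],[0,0,0,-0.0391,-0.0677,0,0]]]'

```text
clock: 8.17
tool_pos: [0.501, -0.113, 0.1406]
tcp_rot: [0.775, 0.632, 0.001, -0.001]
contact_force: [1.0, 10.1, 0.7]
gripper_width: 0.017
grip_force: 30.0
```

>>> carry_out --steps '[[[0,0,0,-0.0136,-0.077,0,0],[0,0,0,0.0136,-0.077,0,0],[0,0,0,0.0391,-0.0677,0,0],[0,0,0,0.0599,-0.0502,0,0],[0,0,0,0,0,0,0]]]'

```text
clock: 8.58
tool_pos: [0.4508, -0.0812, 0.1408]
tcp_rot: [0.775, 0.632, -0.0, -0.001]
contact_force: [-3.4, -0.3, 0.3]
gripper_width: 0.0169
grip_force: 30.0
```

>>> carry_out --steps '[[[0,0,0,0.0734,-0.0267,0,0],[0,0,0,0.0781,0,0,0],[0,0,0,0.0734,0.0267,0,0],[0,0,0,0.0599,0.0502,0,0],[0,0,0,0.0391,0.0677,0,0]]]'

```text
clock: 9.0
tool_pos: [0.4882, -0.0233, 0.1407]
tcp_rot: [0.775, 0.632, -0.001, -0.0]
contact_force: [-0.5, -9.3, -4.0]
gripper_width: 0.017
grip_force: 30.0
```

>>> carry_out --steps '[[[0,0,0,0.0136,0.077,0,0],[0,0,0,-0.0136,0.077,0,0],[0,0,0,0,0,0,0],[0,0,0,0,0,0,0],[0,0,0,0,0,0,0]]]'

```text
clock: 9.42
tool_pos: [0.5185, -0.0305, 0.1407]
tcp_rot: [0.775, 0.632, -0.0, 0.0]
contact_force: [-0.5, -2.7, 0.0]
gripper_width: 0.0174
grip_force: 30.0
```

>>> carry_out --steps '[[[0,0,0,-0.0391,0.0677,0,0],[0,0,0,-0.0599,0.0502,0,0],[0,0,0,0,0,0,0],[0,0,0,0,0,0,0],[0,0,0,0,0,0,0]]]'

```text
clock: 9.83
tool_pos: [0.537, -0.0548, 0.1406]
tcp_rot: [0.775, 0.632, -0.0, -0.0]
contact_force: [-4.2, -2.7, 1.8]
gripper_width: 0.017
grip_force: 30.0
```

>>> carry_out --steps '[[[0,0,0,-0.0352,0.0161,0,0],[0,0,0,-0.0382,0.0106,0,0],[0,0,0,0,0,0,0],[0,0,0,0,0,0,0],[0,0,0,0,0,0,0]]]'

```text
clock: 10.25
tool_pos: [0.539, -0.0702, 0.1406]
tcp_rot: [0.775, 0.632, -0.001, -0.001]
contact_force: [-6.4, -1.1, 2.4]
gripper_width: 0.0166
grip_force: 30.0
```

>>> carry_out --steps '[[[0,0,0,-0.0391,0.0034,0,0],[0,0,0,0,0,0,0],[0,0,0,-0.0391,-0.0034,0,0],[0,0,0,0,0,0,0],[0,0,0,0,0,0,0]]]'

```text
clock: 10.67
tool_pos: [0.5371, -0.0814, 0.1406]
tcp_rot: [0.775, 0.632, 0.003, -0.002]
contact_force: [4.4, 22.4, 1.2]
gripper_width: 0.0172
grip_force: 30.0
```

>>> carry_out --steps '[[[0,0,0,-0.0382,-0.0106,0,0],[0,0,0,0,0,0,0],[0,0,0,0,0,0,0],[0,0,0,0,0,0,0],[0,0,0,0,0,0,0]]]'

```text
clock: 11.08
tool_pos: [0.5329, -0.0924, 0.1408]
tcp_rot: [0.775, 0.632, -0.0, 0.0]
contact_force: [0.9, -1.5, -0.1]
gripper_width: 0.0004
grip_force: 0.6
```

The stop was felt at about θ=95° (22 N), and then the pads slipped off the knob. I'll raise the gripper and check the crank.

>>> carry_out --steps '[[[0,0,0,0,0,-0.12,0],[0,0,0,0,0,-0.2,0],[0,0,0,0,0,-0.15,1],[0,0,0,0,0,0,1],[0,0,0,0,0,0,1]]]'

```text
clock: 11.5
tool_pos: [0.5331, -0.092, 0.2359]
tcp_rot: [0.775, 0.632, 0.001, 0.001]
contact_force: [0.6, 0.2, -1.3]
gripper_width: 0.0184
grip_force: 0.0
```

>>> carry_out --steps '[[[0,0,0,0,0,0,1],[0,0,0,0.1,-0.04,0,1],[0,0,0,0.1,-0.04,0,1],[0,0,0,0,0,0,1],[0,0,0,0,0,0,1]]]'

```text
clock: 11.92
tool_pos: [0.5247, -0.0488, 0.2336]
tcp_rot: [0.775, 0.632, -0.001, -0.001]
contact_force: [-0.4, 0.8, 0.0]
gripper_width: 0.0513
grip_force: 0.0
```

```bash
python3 - <<'E'
from h import *
st=get_state(); print(st["tool_pos"],st["tcp_rot"],st["gripper_width"]); im=capture("wrist")[:,:,::-1]; cv2.imwrite("pics/w4.png",im)
ax=np.array([.4953,-.069]);tx=np.array([.2,.98]);ty=np.array([.98,-.2])
for t in (60,80,95,110):
    p=ax+.045*(np.cos(np.radians(t))*tx+np.sin(np.radians(t))*ty); print(t,proj("wrist",(*p,.178),st))
for dz in(.153,.114):print("tab",proj("wrist",(.5338,.1154,dz),st))
E
```

```text
[ 0.52467696 -0.04879649  0.23357287] [ 7.74581220e-01  6.32473301e-01 -7.18031120e-04 -9.70432851e-04] 0.05131696494375833
60 [302.75285226 234.8905017 ]
80 [309.88330967 254.07992975]
95 [310.14658436 268.85315859]
110 [306.23058925 282.83069047]
tab [242.62597068 -35.23861208]
tab [249.08332636 -12.12999472]
```

View pics/w4.png

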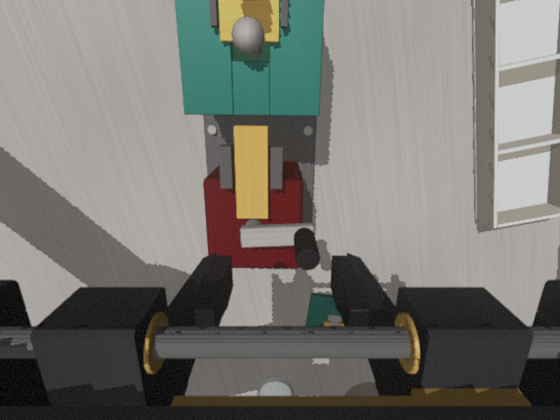

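Wrist view: the knob top at about (308,258) and crank arm at θ≈85° show it sits at the stop. The bolt tip (row 126) is clear of the lid edge (row 115). Next, the tab.

>>> carry_out --steps '[[[0,0,0,0.163,-0.024,0,1],[0,0,0,0.163,-0.024,0,1],[0,0,0,0.163,-0.024,0,1],[0,0,0,0.163,-0.024,0,1],[0,0,0,0.163,-0.024,0,1]]]'

```text
clock: 12.38
tool_pos: [0.5347, 0.1157, 0.2341]
tcp_rot: [0.775, 0.631, -0.0, -0.0]
contact_force: [1.0, 0.1, 0.2]
gripper_width: 0.0872
grip_force: 0.0
```

>>> carry_out --steps '[[[0,0,0,0,0,0.1,1],[0,0,0,0,0,0,1],[0,0,0,0,0,0,1],[0,0,0,0,0,0,1],[0,0,0,0,0,0,1]]]'

```text
clock: 12.8
tool_pos: [0.5349, 0.1139, 0.2154]
tcp_rot: [0.776, 0.631, 0.0, 0.0]
contact_force: [0.5, 0.2, -0.0]
gripper_width: 0.0878
grip_force: 0.0
```

```bash
python3 - <<'E'
from h import *
st=get_state(); print(st["tool_pos"],st["tcp_rot"],st["gripper_width"]); im=capture("wrist")[:,:,::-1]; cv2.imwrite("pics/w5.png",im)
tx=np.array([.204,.979]);ty=np.array([.979,-.204])
p=np.array([.5338,.1154])
for a,b in((-10,-8),(10,-8),(10,8),(-10,8),(0,0)): print(proj("wrist",(*(p+a/1e3*tx+b/1e3*ty),.153),st).round(1))
hsv=cv2.cvtColor(np.ascontiguousarray(im),cv2.COLOR_BGR2HSV)
m=(((hsv[...,0]<8)|(hsv[...,0]>172))&(hsv[...,1]>150)&(hsv[...,2]>120)).astype(np.uint8)
print(cv2.connectedComponentsWithStats(m)[2:])
cv2.imwrite("pics/w5c.png",cv2.resize(im[130:330,190:390],None,fx=3,fy=3))
E
```

```text
[0.5349498  0.11394903 0.21535977] [7.75584801e-01 6.31243232e-01 2.98504446e-04 3.30606488e-04] 0.08784230624551709
[268.8 238.5]
[268.5 212.1]
[291.3 212.1]
[291.1 238.5]
[279.9 225.5]
(array([[     0,      0,    560,    420, 234455],
       [   163,     49,     17,     16,    153],
       [   272,    196,     14,      1,     14],
       [   281,    200,      1,      1,      1],
       [   278,    203,      1,      1,      1],
       [   280,    203,      1,      1,      1],
       [   269,    205,      1,      1,      1],
       [   271,    204,      2,      3,      4],
       [   274,    204,      4,      3,      5],
       [   279,    205,      1,      1,      1],
       [   286,    206,      1,      1,      1],
       [   268,    208,     22,     27,    563]], dtype=int32), array([[279.57263014, 209.57276236],
       [171.82352941,  56.30718954],
       [278.5       , 196.        ],
       [281.        , 200.        ],
       [278.        , 203.        ],
       [280.        , 203.        ],
       [269.        , 205.        ],
       [271.75      , 205.25      ],
       [275.6       , 205.2       ],
       [279.        , 205.        ],
       [286.        , 206.        ],
       [278.63765542, 221.29662522]]))
```

View pics/w5c.png

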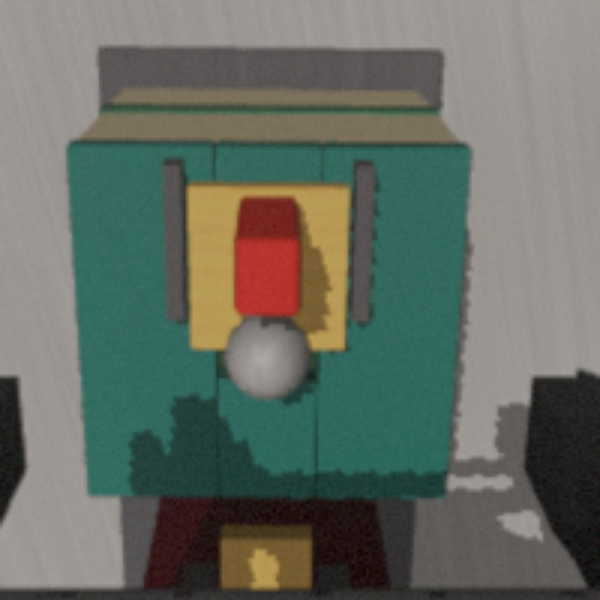

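The tab top face centre is at crop (268,277), about 2 mm further along +y than predicted. I'll correct, descend and grip.

>>> carry_out --steps '[[[0,0,0,0.015,-0.007,0.1,1],[0,0,0,0,0,0.15,1],[0,0,0,0,0,0.12,1],[0,0,0,0,0,0.06,1],[0,0,0,0,0,0.03,1]]]'

```text
clock: 13.27
tool_pos: [0.5332, 0.1177, 0.1214]
tcp_rot: [0.775, 0.632, -0.001, -0.001]
contact_force: [0.6, -0.4, -0.0]
gripper_width: 0.088
grip_force: 0.0
```

>>> carry_out --steps '[[[0,0,0,0,0,0,1],[0,0,0,0,0,0,0],[0,0,0,0,0,0,0],[0,0,0,0,0,0,0],[0,0,0,0,0,0,0]]]'

```text
clock: 13.68
tool_pos: [0.534, 0.1183, 0.1236]
tcp_rot: [0.775, 0.632, 0.001, 0.0]
contact_force: [0.5, 0.0, 1.0]
gripper_width: 0.0636
grip_force: 0.0
```

>>> carry_out --steps '[[[0,0,0,0,0,0,0],[0,0,0,0,0,0,0],[0,0,0,0,0,0,0],[0,0,0,0,0,0,0],[0,0,0,0,0,0,0]]]'

```text
clock: 14.1
tool_pos: [0.5337, 0.1183, 0.1228]
tcp_rot: [0.775, 0.632, -0.0, -0.0]
contact_force: [0.0, 0.6, 0.2]
gripper_width: 0.0304
grip_force: 0.0
```

>>> carry_out --steps '[[[0,0,0,0,0,0,0],[0,0,0,0,0,0,0],[0,0,0,0,0,0,0],[0,0,0,0,0,0,0],[0,0,0,0,0,0,0]]]'

```text
clock: 14.52
tool_pos: [0.5337, 0.1184, 0.1227]
tcp_rot: [0.775, 0.632, 0.0, -0.0]
contact_force: [0.3, 0.4, 0.0]
gripper_width: 0.016
grip_force: 30.0
```

>>> carry_out --steps '[[[0,0,0,0.03,0,0,0],[0,0,0,0.03,0,0,0],[0,0,0,0.02,0,0,0],[0,0,0,0.014,0,0,0],[0,0,0,0,0,0,0]]]'

```text
clock: 14.93
tool_pos: [0.5375, 0.1364, 0.1227]
tcp_rot: [0.775, 0.632, -0.001, 0.001]
contact_force: [-1.4, -7.9, 0.8]
gripper_width: 0.0156
grip_force: 30.0
```

>>> carry_out --steps '[[[0,0,0,0,0,0,0],[0,0,0,0,0,0,0],[0,0,0,0,0,0,0],[0,0,0,0,0,0,0],[0,0,0,0,0,0,0]]]'

```text
clock: 15.35
tool_pos: [0.5374, 0.1359, 0.1227]
tcp_rot: [0.775, 0.632, -0.001, 0.001]
contact_force: [-1.6, -8.2, 1.2]
gripper_width: 0.0155
grip_force: 30.0
```

>>> carry_out --steps '[[[0,0,0,0.015,0,0,0],[0,0,0,0,0,0,0],[0,0,0,0,0,0,0],[0,0,0,0,0,0,0],[0,0,0,0,0,0,0]]]'

```text
clock: 15.77
tool_pos: [0.538, 0.1387, 0.1227]
tcp_rot: [0.775, 0.632, -0.001, 0.001]
contact_force: [-1.9, -9.4, 0.8]
gripper_width: 0.0161
grip_force: 30.0
```

>>> carry_out --steps '[[[0,0,0,0,0,-0.015,0],[0,0,0,0,0,-0.015,0],[0,0,0,0.004,0,-0.02,0],[0,0,0,0.004,0,-0.02,0],[0,0,0,0,0,-0.02,0]]]'

```text
clock: 16.18
tool_pos: [0.5373, 0.1405, 0.1394]
tcp_rot: [0.775, 0.632, -0.003, -0.001]
contact_force: [-1.9, -9.2, -8.7]
gripper_width: 0.0158
grip_force: 30.0
```

>>> carry_out --steps '[[[0,0,0,0,0,-0.015,0],[0,0,0,0,0,-0.015,0],[0,0,0,0,0,0,0],[0,0,0,0,0,0,0],[0,0,0,0,0,0,0]]]'

```text
clock: 16.6
tool_pos: [0.5371, 0.1399, 0.145]
tcp_rot: [0.775, 0.632, -0.003, -0.0]
contact_force: [-2.4, -11.7, -9.3]
gripper_width: 0.0157
grip_force: 30.0
```

```bash
python3 - <<'E'
from h import *
st=get_state(); print(st["tool_pos"],st["contact_force"],st["moment"]); im=capture("scene")[:,:,::-1]
w=capture("wrist")[:,:,::-1]
cv2.imwrite("pics/s6.png",np.hstack([cv2.resize(im[150:260,215:345],(520,440),interpolation=cv2.INTER_CUBIC),cv2.resize(w[100:400,180:371],(280,440))]))
E
```

```text
[0.53712675 0.13994388 0.14498369] [ -2.4406714  -11.66956709  -9.33365232] [-1.71663209  0.42151879  0.01758064]
```

View pics/s6.png

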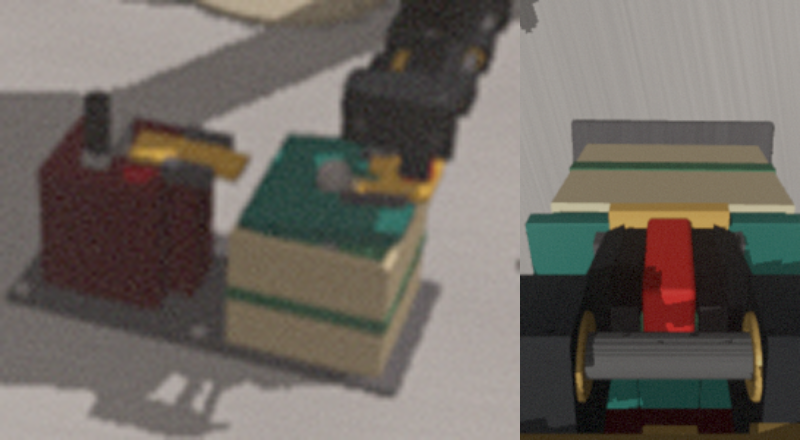

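Combined view: the +y side of the lid is raised by roughly 15–20 mm. I'm not sure about the -y edge at crop (230,232) and (290,137), so I'll compare it with predictions for different heights.

```bash
python3 - <<'E'
from h import *
s=[.51166,.0087,-.2043]; co,si=np.cos(s[2]),np.sin(s[2])
def w(x,y,z): return (co*x-si*y+s[0],si*x+co*y+s[1],z)
def cr(p): return ((proj("scene",p)-[215,150])*4).round()
for nm,x,y in(("-y+x",.056,.019),("-y-x",-.056,.019),("+y+x",.056,.131),("+y-x",-.056,.131),("mid",0,.075)):
    print(nm,{z:cr(w(x,y,z)).tolist() for z in(.1,.108,.122,.130)})
E
```

```text
-y+x {0.1: [222.0, 231.0], 0.108: [222.0, 221.0], 0.122: [223.0, 203.0], 0.13: [223.0, 193.0]}
-y-x {0.1: [274.0, 143.0], 0.108: [274.0, 134.0], 0.122: [275.0, 117.0], 0.13: [275.0, 108.0]}
+y+x {0.1: [386.0, 267.0], 0.108: [387.0, 258.0], 0.122: [389.0, 240.0], 0.13: [390.0, 230.0]}
+y-x {0.1: [427.0, 176.0], 0.108: [428.0, 166.0], 0.122: [430.0, 149.0], 0.13: [431.0, 140.0]}
mid {0.1: [327.0, 202.0], 0.108: [328.0, 193.0], 0.122: [329.0, 176.0], 0.13: [330.0, 166.0]}
```

The -y edge is still at rim level while the tab side has risen, so the lid is pitching in the grip. I'll rotate the tool about its -y axis to level it while lifting slowly.

>>> carry_out --steps '[[[0,-0.02,0,-0.0034,0,0,0],[0,-0.02,0,-0.0034,0,0,0],[0,-0.02,0,-0.0034,0,0,0],[0,-0.02,0,-0.0034,0,0,0],[0,-0.02,0,-0.0034,0,0,0]]]'

```text
clock: 17.12
tool_pos: [0.5366, 0.1373, 0.1453]
tcp_rot: [0.773, 0.63, -0.061, 0.047]
contact_force: [-0.9, -8.4, -9.5]
gripper_width: 0.0159
grip_force: 30.0
```

>>> carry_out --steps '[[[0,-0.02,0,-0.0034,0,-0.01,0],[0,-0.02,0,-0.0034,0,-0.01,0],[0,0,0,0,0,-0.01,0],[0,0,0,0,0,0,0],[0,0,0,0,0,0,0]]]'

```text
clock: 17.53
tool_pos: [0.5364, 0.1369, 0.1512]
tcp_rot: [0.771, 0.628, -0.084, 0.065]
contact_force: [-2.0, -8.8, -10.0]
gripper_width: 0.0159
grip_force: 30.0
```

>>> carry_out --steps '[[[0,0,0,0.004,0,-0.015,0],[0,0,0,0.004,0,-0.015,0],[0,0,0,0,0,-0.015,0],[0,0,0,0,0,0,0],[0,0,0,0,0,0,0]]]'

```text
clock: 17.95
tool_pos: [0.5357, 0.1375, 0.1577]
tcp_rot: [0.771, 0.628, -0.088, 0.066]
contact_force: [-3.7, -23.5, -21.7]
gripper_width: 0.0154
grip_force: 30.0
```

```bash
python3 - <<'E'
from h import *
st=get_state(); print(st["tool_pos"],st["contact_force"],st["moment"]); im=capture("scene")[:,:,::-1]
w=capture("wrist")[:,:,::-1]; cv2.imwrite("pics/w7full.png",w); cv2.imwrite("pics/s7full.png",im)
cv2.imwrite("pics/s7.png",np.hstack([cv2.resize(im[150:260,215:345],(520,440),interpolation=cv2.INTER_CUBIC),cv2.resize(w[100:400,180:371],(280,440))]))
E
```

```text
[0.53569833 0.1374753  0.15769918] [ -3.66926534 -23.54906735 -21.69003848] [-2.80523689  0.3198858   0.09507798]
```

```bash
python3 - <<'E'
from h import *
im=cv2.imread("pics/s7full.png"); w=cv2.imread("pics/w7full.png"); s6=cv2.imread("pics/w5.png")
a=cv2.resize(im[150:250,255:335],(480,600),interpolation=cv2.INTER_CUBIC); b=cv2.resize(w[190:400,180:380],(320,336))
c=np.zeros((600,320,3),np.uint8); c[:336]=b; cv2.imwrite("pics/s8.png",np.hstack([a,c]))
E
```

```text
(no output)
```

View pics/s8.png

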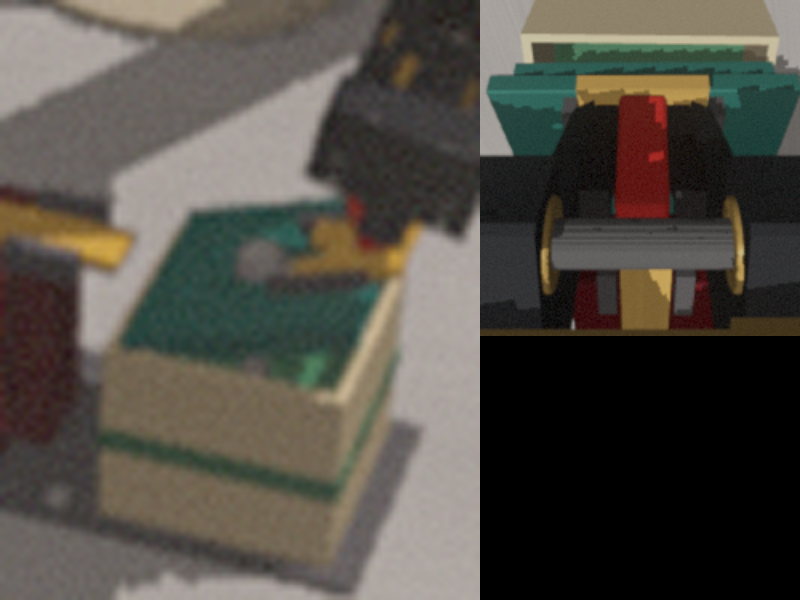

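The lid is pitched steeply with its +y end up, and the -y end is held down. Force is rising, so something is catching at the ball. I'll back off rather than pull harder, after estimating the edge height numerically.

```bash
python3 - <<'E'
from h import *
w=cv2.imread("pics/w7full.png"); st=get_state(); print(st["tool_pos"])
hsv=cv2.cvtColor(w,cv2.COLOR_BGR2HSV); m=((hsv[...,0]>75)&(hsv[...,0]<100)&(hsv[...,1]>110))
for r in range(228,262,3):
    c=np.where(m[r,150:420])[0]+150; print(r,len(c),c.min() if len(c) else None,c.max() if len(c) else None,end=" | ")
K,Rc,cp=campose("wrist",st)
s=[.51166,.0087]; Y=np.array([.203,.979])
for uL,uR,v in((185,381,237.5),):
    d=K[0,0]*.112/(uR-uL); p=cp+Rc@(np.array([((uL+uR)/2-K[0,2])/K[0,0],-(v-K[1,2])/K[1,1],-1])*d); print("\nedge",p,"tin y",(p[:2]-s)@Y)
g=np.array(st["tool_pos"])-.019*R.from_quat(st["tcp_rot"]).as_matrix()[:,2]; print("grasp",g,(g[:2]-s)@Y)
E
```

```text
[0.53568943 0.13746027 0.15771448]
228 1 338 338 | 231 157 203 361 | 234 79 202 362 | 237 88 202 377 | 240 106 187 378 | 243 104 186 379 | 246 88 185 379 | 249 95 186 375 | 252 80 187 377 | 255 75 191 375 | 258 63 190 375 | 261 68 194 374 | 
edge [0.53710853 0.14307443 0.13613864] tin y 0.13671861678827166
grasp [0.536715   0.14148819 0.17625427] 0.13508580553155222
```

>>> carry_out --steps '[[[0,0.01,0,0,0,0.02,0],[0,0.01,0,0,0,0.02,0],[0,0.01,0,0,0,0.02,0],[0,0,0,0,0,0.02,0],[0,0,0,0,0,0.02,0]]]'

```text
clock: 18.47
tool_pos: [0.5371, 0.1368, 0.1413]
tcp_rot: [0.772, 0.63, -0.065, 0.052]
contact_force: [-0.8, -5.7, -0.7]
gripper_width: 0.0159
grip_force: 30.0
```

>>> carry_out --steps '[[[0,0.01,0,0,0,0.015,0],[0,0.01,0,0,0,0.015,0],[0,0,0,0,0,0,0],[0,0,0,0,0,0,0],[0,0,0,0,0,0,0]]]'

```text
clock: 18.88
tool_pos: [0.5372, 0.1366, 0.1356]
tcp_rot: [0.773, 0.63, -0.053, 0.042]
contact_force: [-1.2, -5.6, -4.3]
gripper_width: 0.0158
grip_force: 30.0
```

>>> carry_out --steps '[[[0,0.018,0,-0.017,0,0,0],[0,0.018,0,-0.017,0,0,0],[0,0.018,0,-0.017,0,0,0],[0,0.018,0,-0.017,0,0,0],[0,0.018,0,-0.017,0,0,0]]]'

```text
clock: 19.3
tool_pos: [0.5359, 0.1266, 0.1392]
tcp_rot: [0.775, 0.632, 0.008, -0.003]
contact_force: [6.4, 36.3, 3.5]
gripper_width: 0.0156
grip_force: 30.0
```

>>> carry_out --steps '[[[0,0,0,-0.01,0,0.02,0],[0,0,0,0,0,0.02,0],[0,0,0,0,0,0,0],[0,0,0,0,0,0,0],[0,0,0,0,0,0,0]]]'

```text
clock: 19.72
tool_pos: [0.5351, 0.1217, 0.1325]
tcp_rot: [0.775, 0.632, 0.005, -0.0]
contact_force: [-2.3, 14.6, 18.0]
gripper_width: 0.0158
grip_force: 30.0
```

```bash
python3 - <<'E'
from h import *
st=get_state(); print(st["tool_pos"],st["contact_force"],st["moment"],(st["tool_pos"][:2]-[.51166,.0087])@np.array([.203,.979]))
E
```

```text
[0.53509583 0.1216618  0.13250673] [-2.26623847 14.64643711 17.9832732 ] [ 2.47307191  0.4937237  -0.09713889] 0.1153470725516003
```

>>> carry_out --steps '[[[0,0,0,0,0,0,1],[0,0,0,0,0,0,1],[0,0,0,0,0,0,1],[0,0,0,0,0,0,1],[0,0,0,0,0,0,1]]]'

```text
clock: 20.13
tool_pos: [0.5336, 0.118, 0.1291]
tcp_rot: [0.775, 0.632, -0.0, -0.0]
contact_force: [-0.1, -0.5, 0.6]
gripper_width: 0.0472
grip_force: 0.0
```

>>> carry_out --steps '[[[0,0,0,0,0,-0.15,1],[0,0,0,0,0,-0.15,1],[0,0,0,0,0,-0.12,1],[0,0,0,0,0,0,1],[0,0,0,0,0,0,1]]]'

```text
clock: 20.55
tool_pos: [0.5339, 0.1179, 0.214]
tcp_rot: [0.775, 0.632, 0.001, 0.001]
contact_force: [-0.5, -0.7, -1.6]
gripper_width: 0.0803
grip_force: 0.0
```

```bash
cat > lid.py <<'E'
from h import *
# image-based check: draw nothing, print teal hull corners + red tab + brass hull in wrist view vs seated prediction
def look(name):
    st=get_state(); w=capture("wrist")[:,:,::-1]; cv2.imwrite(f"pics/{name}.png",w); cv2.imwrite(f"pics/{name}s.png",capture("scene")[:,:,::-1])
    hsv=cv2.cvtColor(np.ascontiguousarray(w),cv2.COLOR_BGR2HSV); H,S,V=hsv[...,0],hsv[...,1],hsv[...,2]
    s=[.51166,.0087,-.2043]; co,si=np.cos(s[2]),np.sin(s[2])
    pr=lambda x,y,z: proj("wrist",(co*x-si*y+s[0],si*x+co*y+s[1],z),st).round(1).tolist()
    def blob(m):
        n,l,t,c=cv2.connectedComponentsWithStats(m.astype(np.uint8)); ok=[i for i in range(1,n) if t[i,4]>60]
        return [(t[i].tolist(),c[i].round(1).tolist()) for i in sorted(ok,key=lambda i:-t[i,4])[:3]]
    teal=(H>75)&(H<100)&(S>110)&(V>40); n,l,t,c=cv2.connectedComponentsWithStats(cv2.morphologyEx(teal.astype(np.uint8),cv2.MORPH_CLOSE,np.ones((25,25))))
    i=1+np.argmax(t[1:,4]); h=cv2.convexHull(np.argwhere(l==i)[:,::-1].astype(np.int32)); 
    print(st["tool_pos"].round(4)); print("teal hull",cv2.approxPolyDP(h,4,True)[:,0].tolist())
    print("pred corners",[pr(x,y,.108) for x,y in((-.056,.131),(.056,.131),(.056,.019),(-.056,.019))])
    red=((H<8)|(H>172))&(S>150)&(V>120)
    print("red top",blob(red),"pred",pr(0,.111,.153)); print("brass",blob((H>15)&(H<30)&(S>110)&(V>100)))
E
python3 -c "from lid import *; look('w9')"
```

```text
[0.5339 0.1179 0.214 ]
teal hull [[351, 179], [339, 292], [221, 290], [213, 177]]
pred corners [[214.1, 185.6], [350.1, 185.6], [341.9, 302.3], [222.1, 302.4]]
red top [([271, 196, 22, 45, 919], [281.3, 219.0]), ([165, 53, 17, 16, 155], [173.7, 60.4])] pred [282.4, 228.4]
brass [([253, 190, 57, 56, 1919], [280.7, 215.2]), ([153, 31, 45, 50, 712], [175.8, 54.8]), ([266, 359, 28, 23, 617], [279.5, 369.5])]
```

The lid is off by about 3 mm towards +y, and its +y edge is about 7 mm high, so the rim plug is resting on the wall. I'll push its +y edge back with the shut fingers from outside, then press it down.

>>> carry_out --steps '[[[0,0,0,0.11,0,0,0],[0,0,0,0.115,0,0,0],[0,0,0,0,0,0,0],[0,0,0,0,0,0,0],[0,0,0,0,0,0,0]]]'

```text
clock: 21.07
tool_pos: [0.5423, 0.1616, 0.2123]
tcp_rot: [0.775, 0.632, -0.001, -0.0]
contact_force: [0.5, 0.0, -0.1]
gripper_width: 0.0571
grip_force: 0.0
```

>>> carry_out --steps '[[[0,0,0,0,0,0,0],[0,0,0,0,0,0,0],[0,0,0,0,0,0,0],[0,0,0,0,0,0.1,0],[0,0,0,0,0,0.1,0]]]'

```text
clock: 21.48
tool_pos: [0.5431, 0.1618, 0.1738]
tcp_rot: [0.775, 0.632, 0.001, 0.001]
contact_force: [-0.1, 0.0, -0.0]
gripper_width: 0.0236
grip_force: 0.0
```

>>> carry_out --steps '[[[0,0,0,0,0,0.15,0],[0,0,0,0,0,0.13,0],[0,0,0,0,0,0.07,0],[0,0,0,0,0,0,0],[0,0,0,0,0,0,0]]]'

```text
clock: 21.9
tool_pos: [0.5427, 0.1618, 0.1034]
tcp_rot: [0.775, 0.632, -0.0, -0.0]
contact_force: [-0.8, 0.5, 1.1]
gripper_width: 0.0006
grip_force: 0.0
```

>>> carry_out --steps '[[[0,0,0,-0.02,0,0,0],[0,0,0,-0.02,0,0,0],[0,0,0,-0.015,0,0,0],[0,0,0,0,0,0,0],[0,0,0,0,0,0,0]]]'

```text
clock: 22.32
tool_pos: [0.5413, 0.1531, 0.1047]
tcp_rot: [0.775, 0.632, 0.003, -0.0]
contact_force: [2.1, 13.0, -2.3]
gripper_width: 0.0005
grip_force: 6.5
```

>>> carry_out --steps '[[[0,0,0,-0.01,0,0,0],[0,0,0,-0.01,0,0,0],[0,0,0,0,0,0,0],[0,0,0,0,0,0,0],[0,0,0,0,0,0,0]]]'

```text
clock: 22.73
tool_pos: [0.5405, 0.15, 0.1046]
tcp_rot: [0.775, 0.632, 0.003, -0.001]
contact_force: [2.8, 17.7, -3.8]
gripper_width: 0.0004
grip_force: 8.6
```

>>> carry_out --steps '[[[0,0,0,-0.01,0,0,0],[0,0,0,-0.01,0,0,0],[0,0,0,0,0,0,0],[0,0,0,0,0,0,0],[0,0,0,0,0,0,0]]]'

```text
clock: 23.15
tool_pos: [0.5399, 0.1468, 0.1042]
tcp_rot: [0.775, 0.632, 0.004, -0.001]
contact_force: [6.0, 21.4, -8.1]
gripper_width: 0.0001
grip_force: 11.3
```

>>> carry_out --steps '[[[0,0,0,0.03,0,0,0],[0,0,0,0.03,0,0,0],[0,0,0,0,0,-0.18,0],[0,0,0,0,0,-0.19,0],[0,0,0,0,0,-0.18,0]]]'

```text
clock: 23.57
tool_pos: [0.5411, 0.1549, 0.2158]
tcp_rot: [0.775, 0.632, 0.0, 0.0]
contact_force: [0.3, -0.6, 0.5]
gripper_width: 0.0005
grip_force: 0.0
```

>>> carry_out --steps '[[[0,0,0,-0.1,0,0,0],[0,0,0,-0.1,0,0,0],[0,0,0,0,0,0,0],[0,0,0,0,0,0,0],[0,0,0,0,0,0,0]]]'

```text
clock: 23.98
tool_pos: [0.5333, 0.1163, 0.2137]
tcp_rot: [0.775, 0.632, 0.0, 0.0]
contact_force: [-0.3, 0.4, 0.2]
gripper_width: 0.0001
grip_force: 0.0
```

```bash
python3 -c "from lid import *; look('w10')"
```

```text
[0.5333 0.1163 0.2137]
teal hull [[348, 182], [340, 286], [221, 286], [216, 180]]
pred corners [[214.4, 183.6], [350.9, 183.6], [342.5, 300.8], [222.4, 300.8]]
red top [([271, 211, 22, 27, 580], [281.6, 223.9]), ([166, 51, 16, 16, 152], [174.0, 58.2])] pred [282.9, 226.2]
brass [([255, 193, 54, 56, 1820], [280.9, 218.3]), ([154, 29, 45, 50, 707], [176.1, 52.6]), ([267, 359, 28, 21, 569], [280.0, 369.0])]
```

The red blob and brass match the original seated view (offset under 1 mm), so the lid is seated again. I'll re-grip the tab, a little higher this time.

>>> carry_out --steps '[[[0,0,0,0,0,0,1],[0,0,0,0,0,0,1],[0,0,0,0,0,0,1],[0,0,0,0,0,0,1],[0,0,0,0,0,0,1]]]'

```text
clock: 24.5
tool_pos: [0.5332, 0.1162, 0.2133]
tcp_rot: [0.775, 0.632, -0.0, -0.0]
contact_force: [0.1, 0.2, -0.3]
gripper_width: 0.0318
grip_force: 0.0
```

>>> carry_out --steps '[[[0,0,0,0,0,0,1],[0,0,0,0,0,0,1],[0,0,0,0,0,0,1],[0,0,0,0,0,0.06,1],[0,0,0,0,0,0.12,1]]]'

```text
clock: 24.92
tool_pos: [0.5345, 0.1161, 0.1792]
tcp_rot: [0.775, 0.632, 0.002, 0.002]
contact_force: [0.3, 0.1, 0.1]
gripper_width: 0.0653
grip_force: 0.0
```

>>> carry_out --steps '[[[0,0,0,0,0,0.12,1],[0,0,0,0,0,0.08,1],[0,0,0,0,0,0.06,1],[0,0,0,0,0,0,1],[0,0,0,0,0,0,0]]]'

```text
clock: 25.33
tool_pos: [0.5332, 0.116, 0.1253]
tcp_rot: [0.775, 0.632, -0.0, -0.0]
contact_force: [0.7, -0.1, 0.6]
gripper_width: 0.0835
grip_force: 0.0
```

>>> carry_out --steps '[[[0,0,0,0,0,0,0],[0,0,0,0,0,0,0],[0,0,0,0,0,0,0],[0,0,0,0,0,0,0],[0,0,0,0,0,0,0]]]'

```text
clock: 25.75
tool_pos: [0.5333, 0.1161, 0.1257]
tcp_rot: [0.775, 0.632, 0.0, 0.0]
contact_force: [-0.5, -0.0, 0.1]
gripper_width: 0.0501
grip_force: 0.0
```

>>> carry_out --steps '[[[0,0,0,0,0,0,0],[0,0,0,0,0,0,0],[0,0,0,0,0,0,0],[0,0,0,0,0,0,0],[0,0,0,0,0,0,0]]]'

```text
clock: 26.17
tool_pos: [0.5332, 0.1161, 0.1253]
tcp_rot: [0.775, 0.632, -0.0, -0.0]
contact_force: [0.8, 0.7, 0.1]
gripper_width: 0.0168
grip_force: 0.0
```

```bash
cat > st.py <<'E'
from h import *
st=get_state(); Y=np.array([.203,.979]); X=np.array([.979,-.203])
f=st["contact_force"]; m=st["moment"]; p=st["tool_pos"]
Rm=R.from_quat(st["tcp_rot"]).as_matrix(); g=p-.019*Rm[:,2]
print("clk %.2f tcp tin x %.4f y %.4f z %.4f"%(st["clock"],(p[:2]-[.51166,.0087])@X,(p[:2]-[.51166,.0087])@Y,p[2]),"lean %.1f"%np.degrees(np.arcsin(-Rm[:2,2]@Y)),
"F x %.1f y %.1f z %.1f"%(f[:2]@X,f[:2]@Y,f[2]),"M x %.3f y %.3f z %.3f"%(m[:2]@X,m[:2]@Y,m[2]),"grip",st["gripper_width"],st["grip_force"])
E
python3 st.py
```

```text
clk 26.17 tcp tin x -0.0007 y 0.1095 z 0.1253 lean 0.0 F x 0.6 y 0.8 z 0.1 M x -0.139 y 0.090 z 0.009 grip 0.01677284484267315 0.0
```

>>> carry_out --steps '[[[0,0,0,0,0,0,0],[0,0,0,0,0,0,0],[0,0,0,0.03,0,0,0],[0,0,0,0.03,0,0,0],[0,0,0,0.02,0,0,0]]]'

```text
clock: 26.58
tool_pos: [0.5364, 0.1314, 0.1253]
tcp_rot: [0.775, 0.632, -0.001, 0.001]
contact_force: [-1.5, -8.1, 1.2]
gripper_width: 0.0156
grip_force: 30.0
```

>>> carry_out --steps '[[[0,0,0,0.018,0,0,0],[0,0,0,0,0,0,0],[0,0,0,0,0,0,0],[0,0,0,0,0,0,0],[0,0,0,0,0,0,0]]]'

```text
clock: 27.0
tool_pos: [0.5371, 0.1343, 0.1253]
tcp_rot: [0.775, 0.632, -0.001, 0.001]
contact_force: [-1.4, -8.7, 2.2]
gripper_width: 0.0159
grip_force: 30.0
```

```bash
python3 st.py;python3 -c "from lid import *; look('w11')"
```

```text
clk 27.00 tcp tin x -0.0006 y 0.1282 z 0.1253 lean 0.2 F x 0.4 y -8.8 z 2.2 M x -1.690 y 0.061 z -0.151 grip 0.01590010488867864 30.000181887298822
[0.5371 0.1343 0.1253]
teal hull [[199, 52], [134, 122], [52, 43], [76, 0], [165, 0]]
pred corners [[185.3, 251.1], [381.2, 251.3], [364.7, 399.7], [201.0, 399.6]]
red top [([264, 244, 36, 71, 1577], [281.1, 282.8]), ([122, 58, 23, 24, 300], [133.6, 69.1])] pred [283.7, 334.5]
brass [([241, 234, 82, 23, 1326], [281.1, 243.2]), ([110, 29, 61, 66, 1191], [142.0, 59.4]), ([338, 317, 8, 57, 250], [341.5, 346.5])]
```

Latch pulled (about 17 mm by force). This time I'll lean the tool first so the far (-y) edge rises, then lift in small steps with a slight sideways wiggle to break the friction.

>>> carry_out --steps '[[[0,-0.0233,0,0.0043,0,0,0],[0,-0.0233,0,0.0043,0,0,0],[0,-0.0233,0,0.0043,0,0,0],[0,0,0,0,0,-0.015,0],[0,0,0,0,0,-0.01,0]]]'

```text
clock: 27.52
tool_pos: [0.537, 0.1376, 0.1294]
tcp_rot: [0.774, 0.631, -0.043, 0.033]
contact_force: [-1.0, -9.6, -5.5]
gripper_width: 0.0159
grip_force: 30.0
```

```bash
python3 st.py
```

```text
clk 27.52 tcp tin x -0.0013 y 0.1313 z 0.1294 lean 6.2 F x 1.0 y -9.6 z -5.5 M x -1.627 y 0.004 z -0.079 grip 0.015941675246737293 29.99882779084146
```

>>> carry_out --steps '[[[0,-0.01,0,0,0.01,-0.012,0],[0,-0.01,0,0,-0.02,-0.012,0],[0,-0.01,0,0,0.02,-0.012,0],[0,0,0,-0.004,-0.02,-0.012,0],[0,0,0,0,0.01,0,0]]]'

```text
clock: 27.93
tool_pos: [0.5367, 0.1381, 0.1395]
tcp_rot: [0.773, 0.63, -0.06, 0.047]
contact_force: [-6.5, -6.9, -0.9]
gripper_width: 0.016
grip_force: 30.0
```

```bash
cat > sc.py <<'E'
from h import *
import sys
im=capture("scene")[:,:,::-1] if len(sys.argv)<2 else cv2.imread(sys.argv[1])
c=cv2.cvtColor(np.ascontiguousarray(im[150:260,255:345]),cv2.COLOR_BGR2HSV); H,S,V=cv2.split(c)
m=((H>78)&(H<100)&(S>100)).astype(np.uint8); n,l,t,_=cv2.connectedComponentsWithStats(m); i=1+np.argmax(t[1:,4])
h=cv2.convexHull(np.argwhere(l==i)[:,::-1].astype(np.int32)); print("scene teal",(cv2.approxPolyDP(h,1.5,True)[:,0]+[255,150]).tolist())
E
python3 st.py; for f in pics/scene0.png pics/w9s.png pics/w10s.png pics/w11s.png pics/s7full.png; do python3 sc.py $f; done; python3 sc.py
python3 -c "
from h import *
s=[.51166,.0087,-.2043]; co,si=np.cos(s[2]),np.sin(s[2])
for x,y in((.056,.019),(-.056,.019),(.056,.131),(-.056,.131)):
  print(x,y,[proj('scene',(co*x-si*y+s[0],si*x+co*y+s[1],z)).round(1).tolist() for z in(.1,.108,.118,.128)])"
```

```text
clk 27.93 tcp tin x -0.0017 y 0.1317 z 0.1395 lean 8.8 F x -5.0 y -8.1 z -0.9 M x -1.524 y 0.866 z -0.374 grip 0.016040566973211597 30.00019920989871
scene teal [[321, 193], [312, 214], [273, 206], [286, 185]]
scene teal [[317, 207], [315, 211], [307, 211], [276, 205], [285, 191]]
scene teal [[315, 208], [313, 213], [309, 214], [282, 208], [280, 205], [292, 201]]
scene teal [[315, 209], [312, 214], [306, 213], [307, 208]]
scene teal [[305, 190], [299, 188], [299, 185]]
scene teal [[305, 190], [300, 187], [300, 184], [305, 187]]
0.056 0.019 [[270.5, 207.6], [270.5, 205.2], [270.6, 202.1], [270.7, 199.0]]
-0.056 0.019 [[283.4, 185.9], [283.5, 183.5], [283.7, 180.5], [283.8, 177.5]]
0.056 0.131 [[311.5, 216.9], [311.7, 214.4], [312.0, 211.3], [312.3, 208.1]]
-0.056 0.131 [[321.7, 193.9], [322.0, 191.5], [322.3, 188.5], [322.7, 185.5]]
```

```bash
sed -i 's/(H>78)&(H<100)&(S>100)/(H>72)\&(H<105)\&(S>70)\&(V>25)/' sc.py; for f in pics/scene0.png pics/w10s.png pics/w11s.png pics/s7full.png; do python3 sc.py $f; done; python3 sc.py
```

```text
scene teal [[321, 193], [312, 214], [273, 206], [285, 185]]
scene teal [[322, 193], [312, 214], [274, 207], [285, 185]]
scene teal [[315, 210], [310, 215], [274, 205], [286, 185], [295, 187]]
scene teal [[317, 198], [313, 207], [290, 209], [276, 206], [287, 186], [303, 185]]
scene teal [[317, 204], [314, 210], [304, 211], [284, 203], [276, 195], [286, 179], [290, 177], [303, 182]]
```

>>> carry_out --steps '[[[0,0,0,0,0.01,-0.012,0],[0,0,0,0,-0.02,-0.012,0],[0,0,0,0,0.02,-0.012,0],[0,0,0,-0.004,-0.01,-0.012,0],[0,0,0,0,0,0,0]]]'

```text
clock: 28.45
tool_pos: [0.5379, 0.1399, 0.1496]
tcp_rot: [0.773, 0.63, -0.058, 0.047]
contact_force: [-0.3, 0.5, -3.3]
gripper_width: 0.0158
grip_force: 30.0
```

```bash
python3 st.py;python3 sc.py
```

```text
clk 28.45 tcp tin x -0.0010 y 0.1338 z 0.1496 lean 8.5 F x -0.4 y 0.4 z -3.3 M x 0.124 y 0.073 z 0.054 grip 0.015825185988383374 29.99963770620525
scene teal [[323, 202], [319, 210], [312, 210], [287, 201], [282, 196], [282, 193], [293, 175], [303, 178]]
```

Side force is now gone and Fz is -3.3 N, which is just the lid's weight, so the lid has come off the ball. I'll lift on while watching the force.

>>> carry_out --steps '[[[0,0,0,0,0,-0.015,0],[0,0,0,0,0,-0.015,0],[0,0,0,0,0,-0.015,0],[0,0,0,0,0,0,0],[0,0,0,0,0,0,0]]]'

```text
clock: 28.92
tool_pos: [0.5383, 0.1408, 0.1586]
tcp_rot: [0.773, 0.63, -0.058, 0.047]
contact_force: [0.1, 0.3, -2.2]
gripper_width: 0.0155
grip_force: 30.0
```

```bash
python3 st.py;python3 sc.py
```

```text
clk 28.92 tcp tin x -0.0007 y 0.1347 z 0.1586 lean 8.6 F x 0.0 y 0.4 z -2.2 M x 0.098 y -0.003 z -0.020 grip 0.01552955973027168 29.999608607031405
scene teal [[328, 189], [320, 207], [305, 205], [282, 193], [294, 172]]
```

>>> carry_out --steps '[[[0,0,0,0,0,-0.04,0],[0,0,0,0,0,-0.06,0],[0,0.02,0,0,0,-0.08,0],[0,0.02,0,0,0,-0.08,0],[0,0.02,0,0,0,-0.06,0]]]'

```text
clock: 29.38
tool_pos: [0.5402, 0.1492, 0.2236]
tcp_rot: [0.775, 0.632, -0.022, 0.019]
contact_force: [1.0, 0.0, -2.4]
gripper_width: 0.0159
grip_force: 30.0
```

>>> carry_out --steps '[[[0,0.02,0,0,0,-0.03,0],[0,0.02,0,0,0,-0.01,0],[0,0,0,0,0,0,0],[0,0,0,0,0,0,0],[0,0,0,0,0,0,0]]]'

```text
clock: 29.8
tool_pos: [0.5399, 0.1493, 0.2297]
tcp_rot: [0.775, 0.632, -0.0, 0.0]
contact_force: [0.2, -0.7, -3.0]
gripper_width: 0.0156
grip_force: 30.0
```

>>> carry_out --steps '[[[0,0,0,0,0,0,0],[0,0,0,0,0,0,0],[0,0,0,0,0,0,0],[0,0,0,0,0,0,0],[0,0,0,0,0,0,0]]]'

```text
clock: 30.22
tool_pos: [0.54, 0.1493, 0.2297]
tcp_rot: [0.775, 0.632, -0.0, -0.0]
contact_force: [0.0, 0.4, -2.6]
gripper_width: 0.0158
grip_force: 30.0
```

```bash
python3 st.py; python3 - <<'E'
from h import *
from scipy.optimize import least_squares
im=capture("scene")[:,:,::-1]; cv2.imwrite("pics/end.png",im)
c=cv2.cvtColor(np.ascontiguousarray(im[120:260,255:360]),cv2.COLOR_BGR2HSV); H,S,V=cv2.split(c)
m=((H>72)&(H<105)&(S>70)&(V>25)).astype(np.uint8); n,l,t,_=cv2.connectedComponentsWithStats(m); i=1+np.argmax(t[1:,4]); print(t[1:][t[1:,4]>20])
h=cv2.convexHull(np.argwhere(l==i)[:,::-1].astype(np.int32)); print((cv2.approxPolyDP(h,1.5,True)[:,0]+[255,120]).tolist())
s=[.51166,.0087,-.2043]; co,si=np.cos(s[2]),np.sin(s[2])
for z in(.19,.2,.21,.22): print(z,[proj('scene',(co*x-si*y+s[0],si*x+co*y+s[1],z)).round(1).tolist() for x,y in((.056,.039),(-.056,.039),(.056,.151),(-.056,.151))])
E
```

```text
clk 30.22 tcp tin x -0.0008 y 0.1434 z 0.2297 lean 0.0 F x -0.1 y 0.4 z -2.6 M x -0.071 y 0.074 z -0.008 grip 0.015804860035906365 29.999613957479596
[[ 32  34  51  31 664]]
[[337, 162], [329, 183], [326, 184], [296, 178], [287, 173], [298, 154]]
0.19 [[278.8, 180.5], [291.8, 159.7], [322.2, 189.5], [332.2, 167.5]]
0.2 [[278.9, 177.1], [292.0, 156.4], [322.6, 186.1], [332.6, 164.2]]
0.21 [[279.1, 173.7], [292.1, 153.2], [323.0, 182.6], [333.0, 160.9]]
0.22 [[279.2, 170.3], [292.3, 149.9], [323.4, 179.1], [333.4, 157.6]]
```

The lid is about level (within ~3°), its middle is near 0.207 m height and about 35 mm sideways from the mouth. It hangs freely, with only its own weight on the gripper.

```bash
python3 -c "
from rig import *
print(close_job())"
```

```text
the job is handed in; nothing more can be done
None
```

I handed the job in at about 30 s. The crank is wound to its stop, and the lid is off the ball and held about level, roughly 10 cm above the tin. The first lift jammed and I had to reseat the lid and try again. No verdict came back.

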